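# Swap a cracked glass dish and a plastic tub at the recycling corner

## Task

The cracked green glass dish and the empty white plastic tub are standing in each other's rings: swap them, so that the dish ends centred in the green ring, wholly inside it, and the tub stands upright, centred in the white ring. The cracked dish may break: do not lift or tip it or bump it against anything, only slide it along the worktop with a light touch, never pressing on it with more than about 12 N (any grip would be too much). Leave the bottle and the two cans standing where they are.

Things in the scene. Friction and masses are not known exactly. Their poses are not given: they have to be found in the camera images.
- dish: cracked open green glass dish, round, straight-sided: 120 mm outside diameter at the rim (116 at the foot), 55 mm high, walls 5 mm thick, floor 6 mm thick, empty, about 0.35 kg; origin at the centre of its underside, z up. It starts in the white ring.
- tub: empty white plastic tub, round, open at the top: 68 mm outside diameter at the rim, 64 mm at the foot, 80 mm high, walls 3 mm, about 40 g; origin at the centre of its underside, z up. It starts in the green ring.
- ring_green: green ring marked flat on the worktop (glass goes here): 152 mm inside and 170 mm outside diameter, dark inside, nothing to bump into; origin at its centre on the worktop. It may be the left or the right one.
- ring_white: white ring marked flat on the worktop (plastic goes here): same sizes as the green ring; origin at its centre on the worktop.
- bottle: green glass bottle, 72 mm diameter, 240 mm high, standing; origin at the centre of its underside. Leave it alone.
- can_a: aluminium drinks can with a red band, 66 mm diameter, 115 mm high, empty (30 g), standing; origin at the centre of its underside. Leave it alone.
- can_b: aluminium drinks can with a blue band, same sizes as the other; origin at the centre of its underside. Leave it alone.
- bin: round stainless steel bin with closed flip lid, 174 mm diameter, 248 mm high, fixed on the worktop to the robot's right; origin at the centre of its underside.
There are look-alikes about, which are no part of the job. Leave any grey look-alike of the dish alone.

How it is judged:
On the way, in this order (a step that is already met when the one before it is completed fails the run):
1. the tub is taken clear of the green ring (its centre more than 100 mm from the ring's) (horizontal distance between tub and ring_green above 0.1 m), for 0.1 s.
2. the dish stands in the green ring, within 18 mm of its centre (horizontal distance between dish and ring_green below 0.018 m), for 0.2 s.
At the end, for the whole second after the job is handed in: The dish stands flat in the green ring, within 18 mm of its centre; the tub stands upright on the worktop in the white ring, within 30 mm of its centre; both at rest; the bottle and both cans stand upright within 20 mm of where they were (horizontal distance between dish and ring_green below 0.018 m and height (world z) of each of dish, tub below 0.005 m and angle between dish's own z axis and vertical below 0.08 rad and linear speed of each of dish, tub below 0.02 m/s and horizontal distance between tub and ring_white below 0.03 m and angle between each of tub, bottle, can_a, can_b's own z axis and vertical below 0.1 rad and distance of each of bottle, can_a, can_b from where it was at the start of the episode below 0.02 m); the robot touches nothing.
It fails at once if the robot presses on the dish with more than 12 N (contact force between any of the fingers, the arm and dish above 12 N).
It fails at once if the dish is lifted (more than 6 mm) or tipped (more than 0.15 rad) (height (world z) of dish above 0.006 m or angle between dish's own z axis and vertical above 0.15 rad).
It fails at once if the dish is bumped against the tub, the bottle, a can or the bin (more than 1 N) (contact force between dish and tub above 1 N or contact force between dish and bin above 1 N or contact force between dish and bottle above 1 N or contact force between dish and can_a above 1 N or contact force between dish and can_b above 1 N).
It fails at once if the bottle or a can is moved by more than 20 mm or tipped by more than 0.3 rad (distance of any of bottle, can_a, can_b from where it was at the start of the episode above 0.02 m or angle between any of bottle, can_a, can_b's own z axis and vertical above 0.3 rad).
It also fails if it takes over 72 s, if anything falls off the work surface, if the arm or the gripper's body presses on something with over 40 N, if the wrist force passes 120 N, or if a joint passes its speed limit or range.

## Robot

A 6-joint arm with a two-finger parallel gripper is mounted at the origin on the work surface. World frame = base frame: x ahead of the robot, y to its left, z up, the work surface at z = 0. Lengths are in m, angles in rad, forces in N, time in s.
With the tool pointing down it reaches from about 0.35 to 0.775 m from the base axis. Payload 5.5 kg.
Tool frame: the origin (TCP) lies on the centre line of the jaws, within the pads' length; the fingertips stand 11 mm ahead of it and the grasp point (between the pads) lies 8 mm behind it; z points along the fingers, y is the line along which they close (so a half turn about z gives the same grasp; the last joint's range is limited). The gripper opens to 85 mm and grips with 20 to 120 N. Pads are 22 mm wide; open, the fingers measure 114 mm over their backs; the gripper's body (76 mm by 85 mm) begins 54 mm behind the grasp point. The pads swing forward as they close: fully open they stand 13 mm farther back than shut.
Start: joints at [1.053, 0.313, 0.046, 1.304, 0, 1.431], TCP at [0.212, 0.534, 0.203] pointing down, gripper open.
Joint ranges: [-2.76, 2.76], [-0.86, 1.69], [-1.03, 1.26], [-2.2, 2.34], [-1.47, 1.5], [-3.14, 3.14]. Speed limits (rad/s): [2.57, 2.57, 3.14, 3.14, 3.14, 3.14].

## Interface

Orientations are given as a unit quaternion [w, x, y, z].
In Python, from workcell import env, viewer, order, models gives the robot as it stands.
- The arm moves only by the tool drive_tool, never from a script. Its argument "series" is a list that holds one entry, the list of rows, each a list of 6 numbers: the shift along the tool's x, y, z each as a share of 120 mm, from -1 to 1, then the turn, a rotation vector about the tool's x, y, z each as a share of 180 degrees, from -1 to 1. A call has 1 to 20 rows; each row shifts and turns the commanded pose from where the row before left it, along the tool's axes as they then stand; what a row does not reach is not made up. A row lasts 1/8 s, in which the tool goes at most 62.5 mm and 10.7 degrees, less where a joint would pass 70% of its speed; a pose out of reach is approached as far as the arm can. A call with a number of a shift or a turn outside -1 to 1 is refused whole. A call with a gripper value outside its range is refused whole. "jaw" is the opening, from -1 (shut) to 1 (fully open), set as the call begins (left out, the last holds). The fingers move at their own pace and stop on an object; "grip_force" is the grip in N (left out, the last holds). Time passes only in rows, so rows that do not move let the fingers close. It gives the time, the measured TCP pose, the force, the opening and the grip force at its end, in the units of the state.
- env.get_state(): the state, without advancing time (a new reading comes with each control period).
- viewer.read_camera(name): name is "scene" or "top"; returns the picture (420x560x3 uint8, red, green, blue); there is no depth.
- viewer.camera_info(name): a dict with "intrinsics" (3x3 intrinsics, pixels), "R" (3x3) and "t" (3): a world point X has camera coordinates R X + t. Camera axes: x right, y down, z forward; pixel columns grow to the right and rows downward; lengths in m; the calibration is good to about 2 mm. A picture is of the moment at which its call begins. camera_info takes no time and is no camera call.
- order.hand_in(): hands the job in; it is judged then, once.
Trained networks look in the newest picture that a camera, given by its name, has taken for a name from the list of things; names that differ only in an ending like _2 or _b are one class to them, and where a whole thing is asked for, a point or a joint stands for the part that bears it (a point fixed in the world has none). Each returns a list of dicts, best first, with "score" (0 to 1); they miss things now and then, are a little off and sometimes report something else, mostly with a low value. They report only what shows in the picture. A call takes as long as a camera call. They do not tell look-alikes from the thing itself.
- models.silhouettes(label, camera): "region" (420x560 bool, what is visible of it) and "location" ([column, row] in pixels, amid what is visible of it).
The state is a dict: "clock": time; "joint_pos": joint angles; "qvel": joint speeds; "tau": joint torques, N m; "tcp_pos": TCP position; "orientation": TCP orientation; "wrist_force": force on the tool from outside, world axes, zero at the start; "ft_torque": the same for the moment, N m; "finger_gap": finger opening in m; "grip_force": force on a finger pad.
Only numpy, scipy, OpenCV 4.12 (cv2) and the standard library are available. Lean on these libraries where they do the work, as an engineer would, in place of code of your own. Each camera call takes 0.05 s, during which the arm holds its last target. There are 200 camera calls.

## Working session

There is one attempt and no reset: what is moved stays moved. The work goes in short steps, Python scripts to look and compute and a tool call to move; the robot and the scene stay as the last step left them, time stands still between calls to the robot, and variables do not carry over. Pictures are saved under pics/ and viewed, at most 10 in all, crops included, and the job is handed in when it is done.

Besides the shell and the picture viewer there is one more tool, called by a JSON object that holds its "fn" and its "kwargs", one argument or row to a line. drive_tool: Moves the arm, as the interface text tells. Its arguments: {"type":"object","properties":{"series":{"type":"array"},"jaw":{"type":"number"},"grip_force":{"type":"number"}},"required":["series"]}

```bash
ls; mkdir -p pics; python3 - <<'E'
from workcell import env, viewer, order, models
import cv2,numpy as np
ims=[]
for c in ("top","scene"):
    im=viewer.read_camera(c); cv2.imwrite(f"pics/{c}0.png",im[:,:,::-1])
    i=viewer.camera_info(c); print(c,np.round(i["intrinsics"],1).tolist(),np.round(i["R"],4).tolist(),np.round(i["t"],4).tolist())
    for l in ["dish","tub","ring_green","ring_white","bottle","can_a","bin"]:
        for d in models.silhouettes(l,c): print(c,l,round(d["score"],2),np.round(d["location"]),d["region"].sum())
s=env.get_state(); print(s)
E
```

```text
pics
top [[449.0, 0.0, 283.8], [0.0, 449.0, 212.7], [0.0, 0.0, 1.0]] [[-0.0447, -0.999, -0.005], [-0.9753, 0.0447, -0.2165], [0.2165, -0.0048, -0.9763]] [-0.0305, 0.5669, 1.1126]
top dish 0.83 [215. 229.] 1773
top dish 0.83 [207. 301.] 1838
top dish 0.75 [140. 235.] 1820
top dish 0.71 [147. 302.] 1872
top dish 0.66 [116. 177.] 1767
top tub 0.76 [327. 247.] 606
top ring_green 0.61 [339. 233.] 2446
top ring_white 0.74 [234. 239.] 1218
top bottle 0.93 [161. 156.] 1225
top can_a 0.86 [345. 148.] 795
top can_a 0.76 [257. 156.] 701
top bin 0.77 [453. 173.] 6826
scene [[508.1, 0.0, 277.1], [0.0, 508.1, 212.6], [0.0, 0.0, 1.0]] [[0.5415, 0.8405, 0.0145], [0.7131, -0.4501, -0.5375], [-0.4452, 0.3014, -0.8432]] [-0.2614, -0.4013, 1.661]
scene dish 0.94 [382. 149.] 1504
scene dish 0.76 [338. 119.] 1312
scene dish 0.63 [327. 178.] 1576
scene dish 0.55 [294. 132.] 1383
scene dish 0.55 [440. 173.] 1065
scene tub 0.66 [225. 204.] 811
scene ring_green 0.65 [225. 229.] 2037
scene ring_green 0.43 [257. 294.] 964
scene ring_white 0.62 [314. 195.] 856
scene bottle 0.51 [258. 293.] 1026
scene can_a 0.69 [256. 296.] 993
scene can_a 0.56 [336. 236.] 951
scene bin 0.59 [130. 295.] 8283
{'clock': 0.8, 'joint_pos': array([1.05336848e+00, 3.13164726e-01, 4.60974710e-02, 1.30357622e+00,
       3.21289496e-06, 1.43117051e+00]), 'qvel': array([ 3.85029162e-04, -6.61983776e-07, -5.70439612e-04,  2.33462328e-04,
       -6.29184072e-04, -5.46550848e-04]), 'tau': array([ 1.83730794e-03, -4.80388534e+01,  2.98794955e+01, -1.75343589e-04,
       -4.70937721e-05,  8.39115614e-06]), 'tcp_pos': array([0.21215402, 0.53448878, 0.20274223]), 'orientation': array([2.31378285e-05, 1.87779571e-01, 9.82211193e-01, 7.28557488e-05]), 'wrist_force': array([-0.07456564, -0.0831462 , -0.32487282]), 'ft_torque': array([ 0.0292419 , -0.06412781,  0.02103599]), 'grip_force': 0.0, 'finger_gap': 0.08495375339352848}
```

```bash
python3 - <<'E'
import cv2
im=cv2.imread("pics/top0.png"); cv2.imwrite("pics/top0c.png",cv2.resize(im[110:360,70:420],(798,570),interpolation=cv2.INTER_CUBIC))
E
```

```text
(no output)
```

View pics/top0c.png

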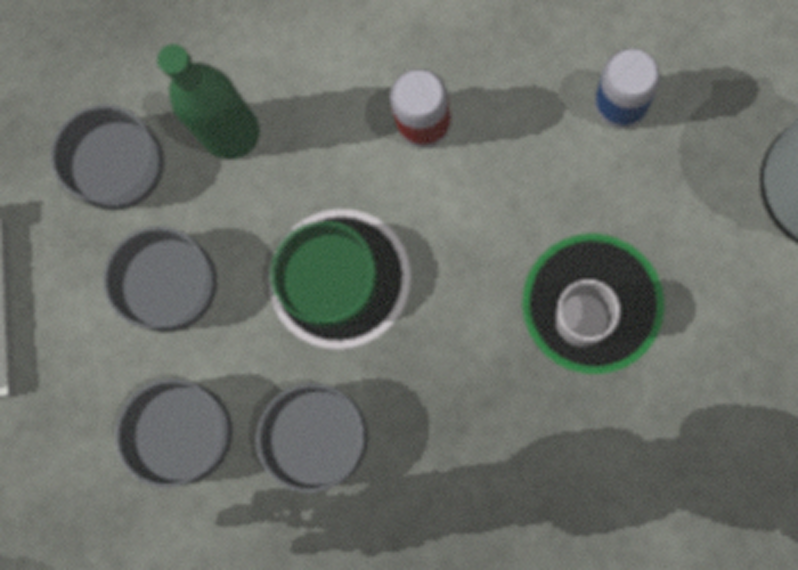

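View pics/scene0.png

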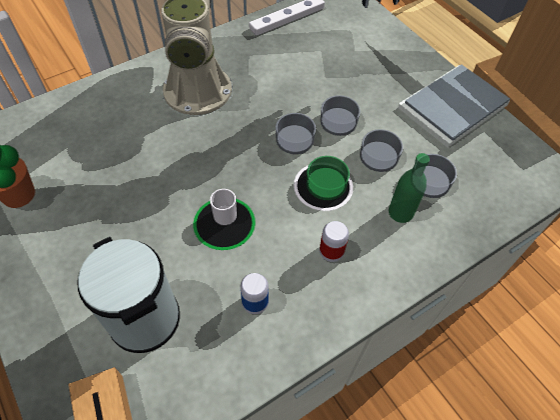

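The top view shows five dish look-alikes: grey ones at (116,177), (140,235), (147,302) and (207,301), and the only green one at (215,229), which stands in the white ring (centre about (219,232)). The green one fits the description and the enlarged crop confirms it. The tub is in the green ring at (330,244). Now metric positions.

```bash
cat > h.py <<'E'
from workcell import env, viewer, order, models
import cv2,numpy as np
from scipy.optimize import least_squares
def proj(X,c):
    i=viewer.camera_info(c); p=(np.atleast_2d(X)@np.array(i["R"]).T+i["t"])@np.array(i["intrinsics"]).T
    return p[:,:2]/p[:,2:]
def plane(uv,c,z=0.):
    i=viewer.camera_info(c); R=np.array(i["R"]); C=-R.T@np.array(i["t"])
    d=np.c_[np.atleast_2d(uv),np.ones(len(np.atleast_2d(uv)))]@np.linalg.inv(i["intrinsics"]).T@R
    return (C+d*((z-C[2])/d[:,2])[:,None])[:,:2]
a=np.linspace(0,2*np.pi,90)
def hull(x,y,rf,rr,h,c):
    P=np.vstack([np.c_[x+r*np.cos(a),y+r*np.sin(a),0*a+z] for r,z in((rf,0),(rr,h))])
    return cv2.convexHull(proj(P,c).astype(np.float32))
def fit(mask,rf,rr,h,c):
    k,_=cv2.findContours(mask.astype(np.uint8),cv2.RETR_EXTERNAL,cv2.CHAIN_APPROX_NONE)
    k=max(k,key=cv2.contourArea)[:,0].astype(float)
    x0=plane(k.mean(0),c,h/2)[0]
    f=lambda q:[cv2.pointPolygonTest(hull(*q,rf,rr,h,c),tuple(p),True) for p in k]
    s=least_squares(f,x0,loss="soft_l1",diff_step=1e-3,x_scale=0.01); return np.round(s.x,4),round(float(np.sqrt(np.mean(s.fun**2))),2)
def ring(mask,c):
    v,u=np.nonzero(mask); P=plane(np.c_[u,v],c)
    f=lambda q:np.hypot(P[:,0]-q[0],P[:,1]-q[1])-.0805
    s=least_squares(f,P.mean(0),loss="soft_l1",f_scale=.003); return np.round(s.x,4),len(P),round(float(np.median(abs(s.fun))),4)
D={"dish":(.058,.060,.055),"tub":(.032,.034,.08),"bottle":(.036,.014,.24),"can_a":(.033,.033,.115)}
def see(c,names):
    im=viewer.read_camera(c)
    for n in names:
        for d in models.silhouettes(n,c):
            m=d["region"]; col=np.median(im[m],axis=0)
            print(c,n,round(d["score"],2),np.round(d["location"]),*fit(m,*D[n],c),"rgb",col)
    return im
E
python3 - <<'E'
from h import *
for c in ("top","scene"):
    im=see(c,["dish","tub","can_a"]).astype(int)
    r,g,b=im[...,0],im[...,1],im[...,2]
    uv=np.indices((420,560))
    for n in("ring_green","ring_white"):
        d=models.silhouettes(n,c)
        if not d: print("no",n); continue
        m0=cv2.dilate(d[0]["region"].astype(np.uint8),np.ones((7,7)))>0
        m=m0&((g-r>40)&(g-b>15) if n=="ring_green" else (im.min(2)>150))
        print(c,n,*ring(m,c))
    if c=="top":
        for d in models.silhouettes("bottle",c): 
            v,u=np.nonzero(d["region"]); print("bottle base", plane([u[np.argsort(v)[-30:]].mean(),v.max()],c))
        for d in models.silhouettes("bin",c): print("bin",plane(d["location"],c,.248))
E
```

```text
Traceback (most recent call last):
  File "h.py", line 31, in see
    print(c,n,round(d["score"],2),np.round(d["location"]),*fit(m,*D[n],c),"rgb",col)
                                                           ~~~^^^^^^^^^^^
  File "h.py", line 20, in fit
    s=least_squares(f,x0,loss="soft_l1",diff_step=1e-3,x_scale=0.01); return np.round(s.x,4),round(float(np.sqrt(np.mean(s.fun**2))),2)
  File "h.py", line 19, in <lambda>
    f=lambda q:[cv2.pointPolygonTest(hull(*q,rf,rr,h,c),tuple(p),True) for p in k]
                                     ~~~~^^^^^^^^^^^^^^
  File "h.py", line 14, in hull
    return cv2.convexHull(proj(P,c).astype(np.float32))
                          ~~~~^^^^^
  File "h.py", line 5, in proj
    i=viewer.camera_info(c); p=(np.atleast_2d(X)@np.array(i["R"]).T+i["t"])@np.array(i["intrinsics"]).T
ValueError: time passes only in moves, steps and waits
```

```bash
python3 - <<'E'
s=open("h.py").read()
s=s.replace("def proj","from functools import cache\n@cache\ndef info(c): return viewer.camera_info(c)\ndef proj").replace("i=viewer.camera_info(c)","i=info(c)")
s=s.replace("    f=lambda q:[cv2.pointPolygonTest(hull(*q,rf,rr,h,c),tuple(p),True) for p in k]","    def f(q):\n        H=hull(*q,rf,rr,h,c); return np.array([cv2.pointPolygonTest(H,tuple(p),True) for p in k])-.3")
open("h.py","w").write(s)
E
cat > meas.py <<'E'
from h import *
for c in ("top","scene"):
    im=see(c,["dish","tub","can_a"]).astype(int)
    r,g,b=im[...,0],im[...,1],im[...,2]
    for n in("ring_green","ring_white"):
        d=models.silhouettes(n,c)
        if not d: print("no",n); continue
        m0=cv2.dilate(d[0]["region"].astype(np.uint8),np.ones((7,7)))>0
        m=m0&((g-r>40)&(g-b>15) if n=="ring_green" else (im.min(2)>150))
        print(c,n,*ring(m,c))
    if c=="top":
        for d in models.silhouettes("bottle",c): 
            v,u=np.nonzero(d["region"]); print("bottle base", plane([u[np.argsort(v)[-30:]].mean(),v.max()],c))
        for d in models.silhouettes("bin",c): print("bin",plane(d["location"],c,.248))
print(env.get_state()["clock"])
E
python3 meas.py
```

```text
top dish 0.9 [117. 176.] [0.6884 0.3963] 0.48 rgb [102. 103. 107.]
top dish 0.88 [146. 300.] [0.3599 0.3085] 0.54 rgb [105. 107. 110.]
top dish 0.79 [137. 233.] [0.536  0.3278] 0.96 rgb [104. 107. 110.]
top dish 0.68 [208. 301.] [0.3469 0.1522] 0.37 rgb [106. 108. 111.]
top dish 0.62 [212. 226.] [0.5329 0.1365] 0.6 rgb [56. 98. 66.]
top tub 0.87 [325. 248.] [ 0.471  -0.1625] 0.55 rgb [122. 120. 121.]
top can_a 0.89 [254. 154.] [0.7205 0.0164] 1.35 rgb [144. 143. 149.]
top can_a 0.82 [344. 147.] [ 0.7329 -0.2258] 1.33 rgb [139. 137. 143.]
top ring_green [ 0.4906 -0.1775] 511 0.0019
no ring_white
bottle base [[0.69004206 0.25566751]]
bin [[ 0.59797107 -0.43661866]]
scene dish 0.84 [382. 149.] [0.5337 0.33  ] 0.7 rgb [113. 118. 125.]
scene dish 0.68 [330. 177.] [0.531  0.1379] 0.47 rgb [ 40. 109.  59.]
scene dish 0.57 [295. 131.] [0.3445 0.1532] 0.46 rgb [111. 115. 122.]
scene dish 0.57 [440. 173.] [0.6858 0.3993] 6.1 rgb [121. 125. 132.]
scene tub 0.74 [223. 204.] [ 0.4684 -0.1633] 0.55 rgb [116. 114. 118.]
scene can_a 0.97 [258. 295.] [ 0.735  -0.2272] 1.11 rgb [131. 130. 140.]
scene can_a 0.66 [334. 238.] [0.7205 0.0174] 1.21 rgb [112. 111. 121.]
scene ring_green [ 0.4881 -0.1771] 500 0.0025
scene ring_white [0.5354 0.124 ] 553 0.0044
1.6
```

{"fn": "drive_tool", "kwargs": {
  "series": [
    [[0, 0, 0, 0, 0, 0.053], [0, 0, 0, 0, 0, 0.053], [0, 0, 0, 0, 0, 0.053], [0, 0, 0, 0, 0, 0.053], [0, 0, 0, 0, 0, 0.053], [0, 0, 0, 0, 0, 0.053], [0, 0, 0, 0, 0, 0.053], [0, 0, 0, 0, 0, 0.053], [0, 0, 0, 0, 0, 0]]
  ],
  "jaw": 1
}}

```text
clock: 2.72
tcp_pos: [0.2121, 0.5345, 0.2027]
orientation: [-0.0, 0.754, 0.657, 0.0]
wrist_force: [-0.7, -1.1, -0.8]
finger_gap: 0.0853
grip_force: 0.0
```

```bash
cat >> h.py <<'E'
from scipy.spatial.transform import Rotation as Ro
def to(*wps):
    """for each waypoint (x,y,z): shift in tool axes as share of 120 mm"""
    s=env.get_state(); w,x,y,z=s["orientation"]; R=Ro.from_quat([x,y,z,w]).as_matrix(); p=s["tcp_pos"]
    print("t",round(s["clock"],2),"tcp",np.round(p,4),"xaxis",np.round(R[:,0],3),"z",np.round(R[:,2],3),"j",np.round(s["joint_pos"],2),"F",np.round(s["wrist_force"],2),"gap",round(s["finger_gap"],4))
    for q in wps: print(q,np.round(R.T@(np.array(q)-p)/.12,3)); p=np.array(q)
E
python3 - <<'E'
from h import *
to((.43,.25,.2),(.469,-.163,.2),(.469,-.163,.05))
im=viewer.read_camera("top").astype(int); r,g,b=im[...,0],im[...,1],im[...,2]
m=(im.min(2)>140)&(abs(r-g)<25); k=np.zeros_like(m); k[190:270,180:260]=1
print(ring(m&k,"top")); m=(g-r>35)&(g-b>15); k[:]=0;k[200:285,290:370]=1; print(ring(m&k,"top"))
E
```

```text
t 2.73 tcp [0.2121 0.5345 0.2027] xaxis [0.137 0.991 0.   ] z [ 0.  0. -1.] j [1.05 0.31 0.05 1.3  0.   2.76] F [-0.74 -1.05 -0.76] gap 0.0853
(0.43, 0.25, 0.2) [-2.1    2.123  0.023]
(0.469, -0.163, 0.2) [-3.365  0.793 -0.   ]
(0.469, -0.163, 0.05) [-0.   -0.    1.25]
(array([0.5347, 0.1251]), 387, 0.0026)
(array([ 0.4905, -0.1774]), 581, 0.0022)
```

{"fn": "drive_tool", "kwargs": {
  "series": [
    [[-0.3, 0.303, 0, 0, 0, 0], [-0.3, 0.303, 0, 0, 0, 0], [-0.3, 0.303, 0, 0, 0, 0], [-0.3, 0.303, 0, 0, 0, 0], [-0.3, 0.303, 0, 0, 0, 0], [-0.3, 0.303, 0, 0, 0, 0], [-0.3, 0.303, 0, 0, 0, 0], [-0.42, 0.099, 0, 0, 0, 0], [-0.42, 0.099, 0, 0, 0, 0], [-0.42, 0.099, 0, 0, 0, 0], [-0.42, 0.099, 0, 0, 0, 0], [-0.42, 0.099, 0, 0, 0, 0], [-0.42, 0.099, 0, 0, 0, 0], [-0.42, 0.099, 0, 0, 0, 0], [-0.42, 0.099, 0, 0, 0, 0], [0, 0, 0, 0, 0, 0], [0, 0, 0, 0, 0, 0]]
  ]
}}

```text
clock: 4.9
tcp_pos: [0.4672, -0.1626, 0.2025]
orientation: [-0.0, 0.754, 0.657, 0.0]
wrist_force: [-0.8, 0.2, 0.2]
finger_gap: 0.0852
grip_force: 0.0
```

```bash
python3 - <<'E'
from h import *
to((.47,-.163,.2),(.47,-.163,.055))
E
```

```text
t 4.9 tcp [ 0.4672 -0.1626  0.2025] xaxis [0.138 0.99  0.001] z [-0.001  0.001 -1.   ] j [-0.5   0.16 -0.15  1.26  0.    1.21] F [-0.75  0.25  0.22] gap 0.0852
(0.47, -0.163, 0.2) [0.    0.024 0.021]
(0.47, -0.163, 0.055) [-1.000e-03  1.000e-03  1.208e+00]
```

{"fn": "drive_tool", "kwargs": {
  "series": [
    [[0, 0.018, 0.3, 0, 0, 0], [0, 0, 0.3, 0, 0, 0], [0, 0, 0.3, 0, 0, 0], [0, 0, 0.2, 0, 0, 0], [0, 0, 0.1, 0, 0, 0], [0, 0, 0, 0, 0, 0]]
  ]
}}

```text
clock: 5.65
tcp_pos: [0.4693, -0.162, 0.0585]
orientation: [-0.001, 0.754, 0.657, -0.0]
wrist_force: [-0.1, -0.3, -0.5]
finger_gap: 0.0854
grip_force: 0.0
```

{"fn": "drive_tool", "kwargs": {
  "series": [
    [[0, 0, 0, 0, 0, 0], [0, 0, 0, 0, 0, 0], [0, 0, 0, 0, 0, 0], [0, 0, 0, 0, 0, 0], [0, 0, 0, 0, 0, 0], [0, 0, 0, 0, 0, 0]]
  ],
  "jaw": -1,
  "grip_force": 20
}}

```text
clock: 6.4
tcp_pos: [0.4696, -0.1631, 0.0587]
orientation: [-0.0, 0.755, 0.656, 0.0]
wrist_force: [-0.9, -0.2, -0.1]
finger_gap: 0.0
grip_force: 0.0
```

```bash
python3 - <<'E'
from h import *
p=env.get_state()["tcp_pos"]; z=p[2]
to((p[0],p[1],z+.05),(.40,-.32,z+.05),(.4,-.32,z+.001))
E
```

```text
t 6.4 tcp [ 0.4696 -0.1631  0.0587] xaxis [0.139 0.99  0.   ] z [-0.  0. -1.] j [-0.5   0.26 -0.4   0.91  0.    1.21] F [-0.93 -0.23 -0.15] gap 0.0
(np.float64(0.46961604274259156), np.float64(-0.16313992001142877), np.float64(0.10867402072497503)) [ 0.    -0.    -0.417]
(0.4, -0.32, np.float64(0.10867402072497503)) [-1.375 -0.393 -0.   ]
(0.4, -0.32, np.float64(0.05967402072497503)) [-0.     0.     0.408]
```

The fingers closed on nothing; I need to look.

```bash
python3 - <<'E'
from h import *
a=viewer.read_camera("top")[150:330,220:430]; b=viewer.read_camera("scene")[100:280,120:330]
cv2.imwrite("pics/g1.png",cv2.resize(np.hstack([a,b])[:,:,::-1],(798,342),interpolation=cv2.INTER_CUBIC))
E
```

```text
(no output)
```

View pics/g1.png

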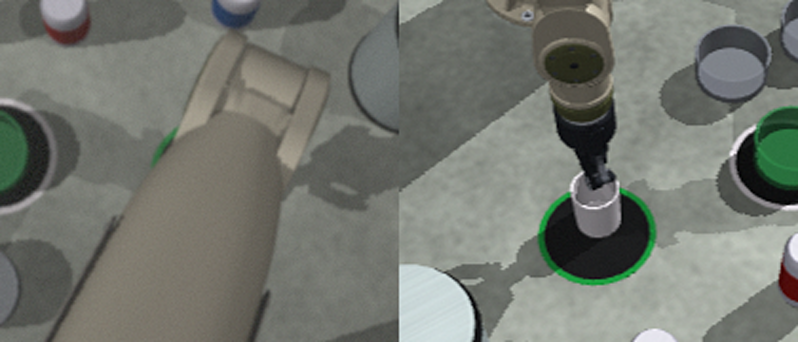

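```bash
python3 - <<'E'
from h import *
im=see("scene",["tub","dish"]).copy()
p=env.get_state()["tcp_pos"]; P=proj([p,p-[0,0,.011],[.47,-.163,0],[.47,-.163,.08]],"scene"); print(P)
c=cv2.resize(im[160:240,190:270][:,:,::-1],(600,600),interpolation=cv2.INTER_CUBIC)
for q,col in zip(P,((0,0,255),(255,0,255),(0,255,255),(255,255,0))): cv2.circle(c,tuple(int(v) for v in (q-[190,160])*7.5),4,col,-1)
cv2.imwrite("pics/g2.png",c)
E
```

```text
scene tub 0.86 [226. 207.] [ 0.4716 -0.1637] 3.0 rgb [118. 115. 119.]
scene dish 0.94 [329. 178.] [0.5303 0.1386] 0.45 rgb [ 41. 112.  61.]
scene dish 0.73 [440. 175.] [0.6878 0.4003] 5.6 rgb [123. 128. 136.]
scene dish 0.71 [294. 130.] [0.3433 0.1528] 0.41 rgb [114. 118. 125.]
scene dish 0.64 [380. 151.] [0.5331 0.3302] 0.43 rgb [116. 121. 128.]
scene dish 0.62 [338. 118.] [0.3568 0.3103] 0.43 rgb [114. 117. 126.]
scene dish 0.18 [130. 294.] [ 0.5666 -0.4798] 25.77 rgb [185. 198. 198.]
[[223.30317564 203.41475456]
 [223.60982971 205.68203525]
 [224.99359471 215.22893775]
 [222.80302619 198.99816511]]
```

View pics/g2.png

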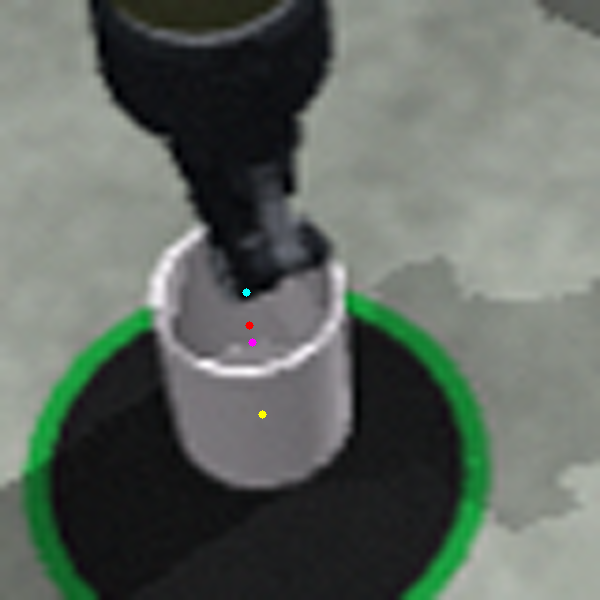

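The crop shows the shut fingertips at about px (224,200), hanging inside the tub's rim at an actual height of roughly 75 mm. That is some 25 mm above where I expected them, so they closed above the rim and the tub is untouched. I'll lift and calibrate the fingertip offset with a clear view.

{"fn": "drive_tool", "kwargs": {
  "series": [
    [[0, 0, -0.4, 0, 0, 0], [0, 0, -0.4, 0, 0, 0], [0, 0, 0, 0, 0, 0], [0, 0, 0, 0, 0, 0]]
  ]
}}

```text
clock: 7.15
tcp_pos: [0.4695, -0.163, 0.1543]
orientation: [-0.0, 0.755, 0.656, 0.0]
wrist_force: [0.3, 0.0, -0.0]
finger_gap: -0.0003
grip_force: 0.0
```

```bash
python3 - <<'E'
from h import *
to()
im=see("scene",["tub"]).copy()
p=env.get_state()["tcp_pos"]; P=proj([p,p-[0,0,.011],p+[0,0,.062],[.47,-.163,.08]],"scene"); print(P)
u0,v0=175,130
c=cv2.resize(im[v0:v0+100,u0:u0+100][:,:,::-1],(600,600),interpolation=cv2.INTER_CUBIC)
for q,col in zip(P,((0,0,255),(255,0,255),(0,255,255),(255,255,0))): cv2.circle(c,tuple(int(v) for v in (q-[u0,v0])*6),4,col,-1)
cv2.imwrite("pics/g3.png",c)
E
```

```text
t 7.15 tcp [ 0.4695 -0.163   0.1543] xaxis [0.139 0.99  0.   ] z [-0.  0. -1.] j [-0.5   0.18 -0.24  1.14  0.    1.21] F [ 0.33  0.05 -0.03] gap -0.0003
scene tub 0.61 [224. 205.] [ 0.469  -0.1624] 1.03 rgb [118. 115. 119.]
scene tub 0.28 [410. 194.] [0.6937 0.3026] 10.25 rgb [32. 65. 42.]
[[220.47384097 182.19856648]
 [220.81985706 184.75902238]
 [218.42532047 167.03988881]
 [222.80302619 198.99816511]]
```

View pics/g3.png

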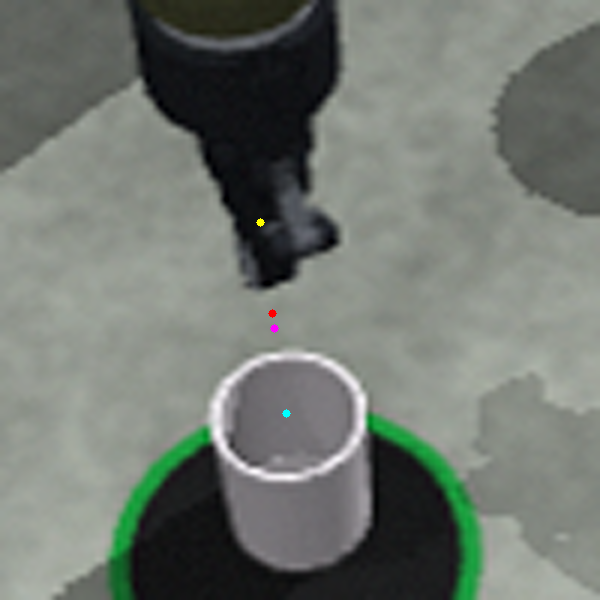

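```bash
python3 - <<'E'
from h import *
im=cv2.imread("pics/top0.png")
p=np.array([.2122,.5345,.2027]); P=proj([p,p-[0,0,.011],p+[0,0,.062],p+.057*np.array([.369,.93,0]),p-.057*np.array([.369,.93,0])],"top"); print(P)
u0,v0=0,190
c=cv2.resize(im[v0:v0+150,u0:u0+150],(600,600),interpolation=cv2.INTER_CUBIC)
for q,col in zip(P,((0,0,255),(255,0,255),(0,255,255),(255,255,0),(255,255,0))): cv2.circle(c,tuple(int(v) for v in (q-[u0,v0])*4),4,col,-1)
cv2.imwrite("pics/g4.png",c)
E
```

```text
[[ 14.33586158 372.01733591]
 [ 17.34754393 371.35516818]
 [ -3.98686303 376.04588723]
 [ -9.60565187 362.84244216]
 [ 38.49309929 381.27489974]]
```

View pics/g4.png

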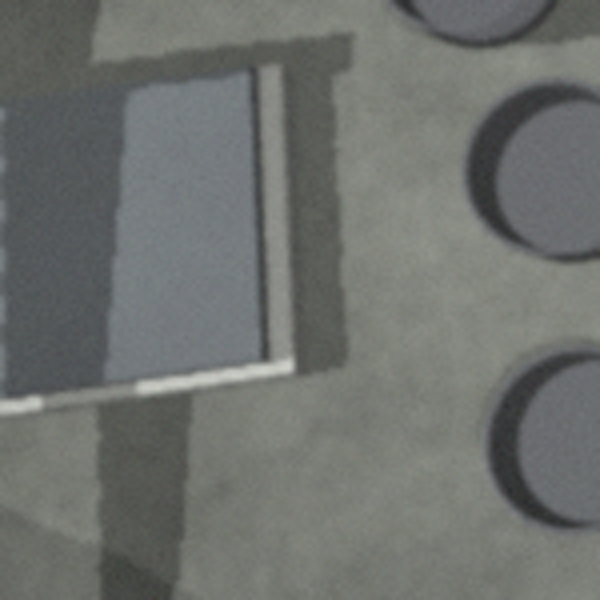

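The crop doesn't show the gripper. I'll tilt the tool outward above the scene so both cameras see the fingertips, and triangulate.

{"fn": "drive_tool", "kwargs": {
  "series": [
    [[0, 0, -0.4, 0, 0, 0], [0, 0, -0.4, 0, 0, 0], [0, 0, 0, -0.056, 0, 0], [0, 0, 0, -0.056, 0, 0], [0, 0, 0, -0.056, 0, 0], [0, 0, 0, -0.056, 0, 0], [0, 0, 0, -0.056, 0, 0], [0, 0, 0, 0, 0, 0], [0, 0, 0, 0, 0, 0]]
  ]
}}

```text
clock: 8.38
tcp_pos: [0.4708, -0.1648, 0.2533]
orientation: [0.322, 0.682, 0.594, 0.279]
wrist_force: [0.2, 0.1, 2.0]
finger_gap: 0.0003
grip_force: 0.0
```

```bash
python3 - <<'E'
from h import *
to()
s=env.get_state(); w,x,y,z=s["orientation"]; R=Ro.from_quat([x,y,z,w]).as_matrix(); p=s["tcp_pos"]
out=[]
for c in("top","scene"):
    P=proj([p,p+.011*R[:,2],p-.062*R[:,2]],c); u0,v0=(P[0]-[40,40]).astype(int); u0=max(u0,0); v0=max(v0,0); print(c,P.round(1).tolist(),u0,v0)
    o=cv2.resize(viewer.read_camera(c)[v0:v0+80,u0:u0+80][:,:,::-1],(400,400),interpolation=cv2.INTER_CUBIC)
    for q,col in zip(P,((0,0,255),(255,0,255),(0,255,255))): cv2.circle(o,tuple(int(v) for v in (q-[u0,v0])*5),3,col,-1)
    out.append(o)
cv2.imwrite("pics/g5.png",np.hstack(out))
E
```

```text
t 8.38 tcp [ 0.4708 -0.1648  0.2533] xaxis [ 0.139  0.99  -0.002] z [ 0.763 -0.109 -0.637] j [-0.85 -0.5  -0.93  0.39  0.53  1.07] F [0.25 0.09 2.  ] gap 0.0003
top [[335.6, 233.8], [335.6, 230.5], [336.1, 253.4]] 295 193
scene [[216.7, 158.1], [218.3, 162.6], [207.8, 132.6]] 176 118
```

View pics/g5.png

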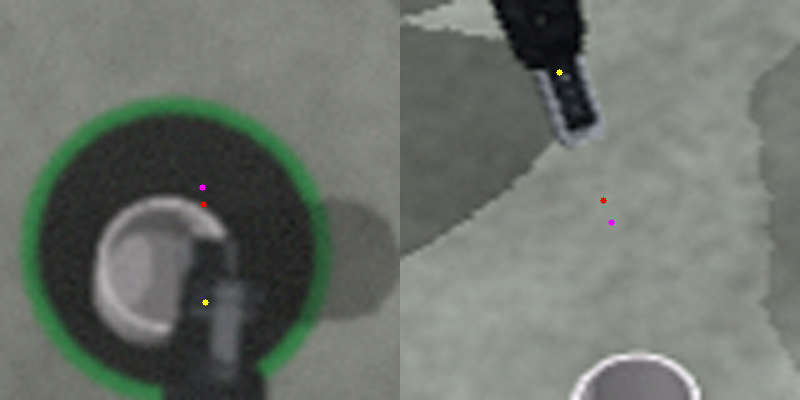

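```bash
python3 - <<'E'
from h import *
Ps=[]
for c in("top","scene"):
    i=info(c); Ps.append(np.array(i["intrinsics"])@np.c_[i["R"],i["t"]])
s=env.get_state(); w,x,y,z=s["orientation"]; R=Ro.from_quat([x,y,z,w]).as_matrix(); p=s["tcp_pos"]
for a,b in (((337.6,240.6),(212.4,145.)),((337,239),(212.,144.5)),((338,242),(213,146))):
    X=cv2.triangulatePoints(Ps[0],Ps[1],np.array(a).reshape(2,1),np.array(b).reshape(2,1))[:,0]; X=X[:3]/X[3]
    print(X.round(4),"tool-frame offset mm",(R.T@(X-p)*1000).round(1), "reproj",proj(X,"top").round(1),proj(X,"scene").round(1))
E
```

```text
[ 0.4521 -0.1638  0.2808] tool-frame offset mm [ -1.1   6.5 -31.6] reproj [[337.2 240.4]] [[212.1 145. ]]
[0.3706 1.0252 0.1648] tool-frame offset mm [1165.8 -234.7 -150. ] reproj [[-184.9  307. ]] [[522.1   3.1]]
[nan nan nan] tool-frame offset mm [nan nan nan] reproj [[nan nan]] [[nan nan]]<stdin>:7: RuntimeWarning: invalid value encountered in divide
```

The fingertips really sit about 32 mm behind the reported TCP instead of 11 mm ahead of it, so I must go about 40 mm lower. Undo the tilt, then grasp with TCP z ≈ 0.

{"fn": "drive_tool", "kwargs": {
  "series": [
    [[0, 0, 0, 0.056, 0, 0], [0, 0, 0, 0.056, 0, 0], [0, 0, 0, 0.056, 0, 0], [0, 0, 0, 0.056, 0, 0], [0, 0, 0, 0.056, 0, 0], [0, 0, 0, 0, 0, 0], [0, 0, 0, 0, 0, 0], [0, 0, 0, 0, 0, 0]]
  ],
  "jaw": 1
}}

```text
clock: 9.48
tcp_pos: [0.4697, -0.1631, 0.2523]
orientation: [0.002, 0.754, 0.656, 0.001]
wrist_force: [-0.4, -0.8, 0.9]
finger_gap: 0.0854
grip_force: 0.0
```

```bash
python3 - <<'E'
from h import *
to((.47,-.163,.1),(.47,-.163,0))
E
```

```text
t 9.47 tcp [ 0.4697 -0.1631  0.2523] xaxis [ 0.138  0.99  -0.001] z [ 0.004 -0.002 -1.   ] j [-0.5   0.15 -0.05  1.37  0.    1.21] F [-0.41 -0.77  0.88] gap 0.0854
(0.47, -0.163, 0.1) [ 0.003 -0.002  1.269]
(0.47, -0.163, 0) [ 0.001 -0.003  0.833]
```

{"fn": "drive_tool", "kwargs": {
  "series": [
    [[0, 0, 0.4, 0, 0, 0], [0, 0, 0.4, 0, 0, 0], [0, 0, 0.4, 0, 0, 0], [0, 0, 0.3, 0, 0, 0], [0, 0, 0.2, 0, 0, 0], [0, 0, 0.1, 0, 0, 0], [0, 0, 0.1, 0, 0, 0], [0, 0, 0, 0, 0, 0]]
  ]
}}

```text
clock: 10.48
tcp_pos: [0.4696, -0.1632, 0.023]
orientation: [0.0, 0.755, 0.656, 0.0]
wrist_force: [-0.8, 0.3, 1.0]
finger_gap: 0.0853
grip_force: 0.0
```

{"fn": "drive_tool", "kwargs": {
  "series": [
    [[0, 0, 0.1, 0, 0, 0], [0, 0, 0.1, 0, 0, 0], [0, 0, 0, 0, 0, 0]]
  ]
}}

```text
clock: 10.85
tcp_pos: [0.4686, -0.1626, -0.0026]
orientation: [-0.001, 0.755, 0.656, -0.0]
wrist_force: [-0.5, 0.2, 0.3]
finger_gap: 0.0854
grip_force: 0.0
```

{"fn": "drive_tool", "kwargs": {
  "series": [
    [[0, 0, 0, 0, 0, 0], [0, 0, 0, 0, 0, 0], [0, 0, 0, 0, 0, 0], [0, 0, 0, 0, 0, 0], [0, 0, 0, 0, 0, 0], [0, 0, 0, 0, 0, 0]]
  ],
  "jaw": -1,
  "grip_force": 20
}}

```text
clock: 11.6
tcp_pos: [0.47, -0.1633, -0.0011]
orientation: [0.0, 0.755, 0.656, 0.0]
wrist_force: [1.2, 0.5, 1.9]
finger_gap: 0.0655
grip_force: 21.5
```

{"fn": "drive_tool", "kwargs": {
  "series": [
    [[0, 0, -0.1, 0, 0, 0], [0, 0, -0.16, 0, 0, 0], [0, 0, -0.16, 0, 0, 0], [-0.23, -0.065, 0, 0, 0, 0], [-0.23, -0.065, 0, 0, 0, 0], [-0.23, -0.066, 0, 0, 0, 0], [-0.23, -0.066, 0, 0, 0, 0], [-0.23, -0.066, 0, 0, 0, 0], [-0.23, -0.065, 0, 0, 0, 0], [0, 0, 0, 0, 0, 0], [0, 0, 0, 0, 0, 0], [0, 0, 0.15, 0, 0, 0], [0, 0, 0.12, 0, 0, 0], [0, 0, 0.08, 0, 0, 0], [0, 0, 0.04, 0, 0, 0], [0, 0, 0.015, 0, 0, 0], [0, 0, 0, 0, 0, 0], [0, 0, 0, 0, 0, 0]]
  ]
}}

```text
clock: 13.85
tcp_pos: [0.4002, -0.3209, 0.0008]
orientation: [0.0, 0.755, 0.656, 0.0]
wrist_force: [0.5, -0.4, -0.3]
finger_gap: 0.0655
grip_force: 21.6
```

```bash
python3 - <<'E'
from h import *
to()
E
```

```text
t 13.85 tcp [ 0.4002 -0.3209  0.0008] xaxis [ 0.139  0.99  -0.   ] z [ 0.001 -0.    -1.   ] j [-0.83  0.35 -0.44  0.78  0.    0.88] F [ 0.46 -0.44 -0.33] gap 0.0655
```

{"fn": "drive_tool", "kwargs": {
  "series": [
    [[0, 0, 0.01, 0, 0, 0], [0, 0, 0, 0, 0, 0]]
  ]
}}

```text
clock: 14.1
tcp_pos: [0.4, -0.3206, -0.0007]
orientation: [0.0, 0.755, 0.656, 0.0]
wrist_force: [-1.0, 0.1, -0.2]
finger_gap: 0.0657
grip_force: 21.6
```

{"fn": "drive_tool", "kwargs": {
  "series": [
    [[0, 0, 0, 0, 0, 0], [0, 0, 0, 0, 0, 0], [0, 0, 0, 0, 0, 0], [0, 0, 0, 0, 0, 0], [0, 0, -0.15, 0, 0, 0], [0, 0, -0.35, 0, 0, 0], [0, 0, -0.45, 0, 0, 0], [0, 0, -0.3, 0, 0, 0], [0, 0, 0, 0, 0, 0], [0, 0, 0, 0, 0, 0]]
  ],
  "jaw": 1
}}

```text
clock: 15.35
tcp_pos: [0.3998, -0.3203, 0.1487]
orientation: [-0.0, 0.755, 0.656, 0.0]
wrist_force: [-0.7, 0.3, -0.4]
finger_gap: 0.0857
grip_force: 0.0
```

```bash
python3 - <<'E'
from h import *
to((.532,.137,.15))
for c in("top","scene"): see(c,["tub","dish"])
E
```

```text
t 15.35 tcp [ 0.3998 -0.3203  0.1487] xaxis [0.139 0.99  0.   ] z [-0.     0.001 -1.   ] j [-0.83  0.22 -0.22  1.14  0.    0.88] F [-0.74  0.25 -0.4 ] gap 0.0857
(0.532, 0.137, 0.15) [ 3.927  0.563 -0.009]
top tub 0.61 [387. 267.] [ 0.4022 -0.3187] 3.57 rgb [124. 122. 122.]
top dish 0.77 [146. 302.] [0.3593 0.3094] 0.62 rgb [104. 106. 109.]
top dish 0.74 [117. 178.] [0.688  0.3961] 0.43 rgb [101. 102. 106.]
top dish 0.62 [207. 300.] [0.3472 0.1518] 0.46 rgb [105. 107. 110.]
top dish 0.58 [210. 228.] [0.5332 0.1375] 0.86 rgb [55. 98. 65.]
top dish 0.58 [136. 233.] [0.5364 0.3288] 1.03 rgb [104. 106. 109.]
scene tub 0.77 [159. 212.] [ 0.399  -0.3208] 0.58 rgb [120. 117. 121.]
scene tub 0.38 [328. 178.] [0.5404 0.1308] 6.8 rgb [ 42. 113.  62.]
scene dish 0.82 [381. 150.] [0.5333 0.3315] 0.33 rgb [117. 122. 130.]
scene dish 0.76 [326. 176.] [0.5314 0.1376] 0.36 rgb [ 42. 113.  61.]
scene dish 0.74 [295. 132.] [0.3436 0.1528] 0.75 rgb [115. 119. 127.]
scene dish 0.61 [440. 178.] [0.6874 0.3994] 5.82 rgb [125. 129. 137.]
scene dish 0.57 [339. 115.] [0.356  0.3112] 1.15 rgb [115. 118. 128.]
```

{"fn": "drive_tool", "kwargs": {
  "series": [
    [[0.436, 0.063, 0, 0, 0, 0], [0.436, 0.063, 0, 0, 0, 0], [0.436, 0.063, 0, 0, 0, 0], [0.436, 0.063, 0, 0, 0, 0], [0.436, 0.063, 0, 0, 0, 0], [0.436, 0.063, 0, 0, 0, 0], [0.436, 0.063, 0, 0, 0, 0], [0.436, 0.063, 0, 0, 0, 0], [0.436, 0.063, 0, 0, 0, 0], [0, 0, 0, 0, 0, 0], [0, 0, 0, 0, 0, 0]]
  ],
  "jaw": -0.3
}}

```text
clock: 17.02
tcp_pos: [0.5321, 0.1362, 0.1487]
orientation: [-0.0, 0.754, 0.657, -0.001]
wrist_force: [-0.5, -0.7, -0.4]
finger_gap: 0.0298
grip_force: 0.0
```

```bash
python3 - <<'E'
from h import *
to((.5323,.1374,.15),(.5323,.1374,.05),(.5323,.1374,-.004),(.490,-.177,-.004))
E
```

```text
t 17.02 tcp [0.5321 0.1362 0.1487] xaxis [ 0.138  0.99  -0.001] z [-0.001 -0.    -1.   ] j [ 0.1   0.29 -0.12  1.16 -0.    1.81] F [-0.55 -0.69 -0.36] gap 0.0298
(0.5323, 0.1374, 0.15) [ 0.01   0.001 -0.011]
(0.5323, 0.1374, 0.05) [0.001 0.001 0.833]
(0.5323, 0.1374, -0.004) [0.    0.001 0.45 ]
(0.49, -0.177, -0.004) [-2.644e+00  1.200e-02  2.000e-03]
```

{"fn": "drive_tool", "kwargs": {
  "series": [
    [[0.005, 0, 0.3, 0, 0, 0], [0, 0, 0.3, 0, 0, 0], [0, 0, 0.2, 0, 0, 0], [0, 0, 0.12, 0, 0, 0], [0, 0, 0.1, 0, 0, 0], [0, 0, 0.06, 0, 0, 0], [0, 0, 0.06, 0, 0, 0], [0, 0, 0.05, 0, 0, 0], [0, 0, 0, 0, 0, 0], [0, 0, 0, 0, 0, 0]]
  ]
}}

```text
clock: 18.27
tcp_pos: [0.5329, 0.137, 0.0067]
orientation: [0.0, 0.754, 0.656, 0.0]
wrist_force: [0.5, -0.6, -0.8]
finger_gap: 0.0297
grip_force: 0.0
```

{"fn": "drive_tool", "kwargs": {
  "series": [
    [[0, 0, 0.04, 0, 0, 0], [0, 0, 0.04, 0, 0, 0], [0, 0, 0.02, 0, 0, 0], [0, 0, 0, 0, 0, 0]]
  ]
}}

```text
clock: 18.77
tcp_pos: [0.5324, 0.1369, -0.0058]
orientation: [-0.0, 0.755, 0.656, -0.0]
wrist_force: [0.6, -0.2, 0.5]
finger_gap: 0.0302
grip_force: 0.0
```

```bash
python3 - <<'E'
from h import *
to((.5323,.1374,-.004),(.490,-.177,-.004))
im=see("scene",["dish"])
cv2.imwrite("pics/g6.png",cv2.resize(im[130:220,270:390][:,:,::-1],(800,600),interpolation=cv2.INTER_CUBIC))
E
```

```text
t 18.77 tcp [ 0.5324  0.1369 -0.0058] xaxis [ 0.139  0.99  -0.   ] z [-0.001  0.    -1.   ] j [ 0.11  0.42 -0.35  0.81  0.    1.82] F [ 0.65 -0.17  0.53] gap 0.0302
(0.5323, 0.1374, -0.004) [ 0.004 -0.002 -0.015]
(0.49, -0.177, -0.004) [-2.644  0.014  0.   ]
scene dish 0.89 [296. 132.] [0.3438 0.1536] 0.46 rgb [115. 118. 126.]
scene dish 0.86 [324. 183.] [0.5296 0.1387] 7.45 rgb [ 41. 112.  61.]
scene dish 0.85 [380. 150.] [0.5339 0.3292] 0.41 rgb [116. 121. 129.]
scene dish 0.85 [439. 176.] [0.6873 0.3983] 6.17 rgb [124. 128. 136.]
scene dish 0.41 [352. 129.] [0.4816 0.3347] 1.29 rgb [86. 90. 92.]
```

View pics/g6.png

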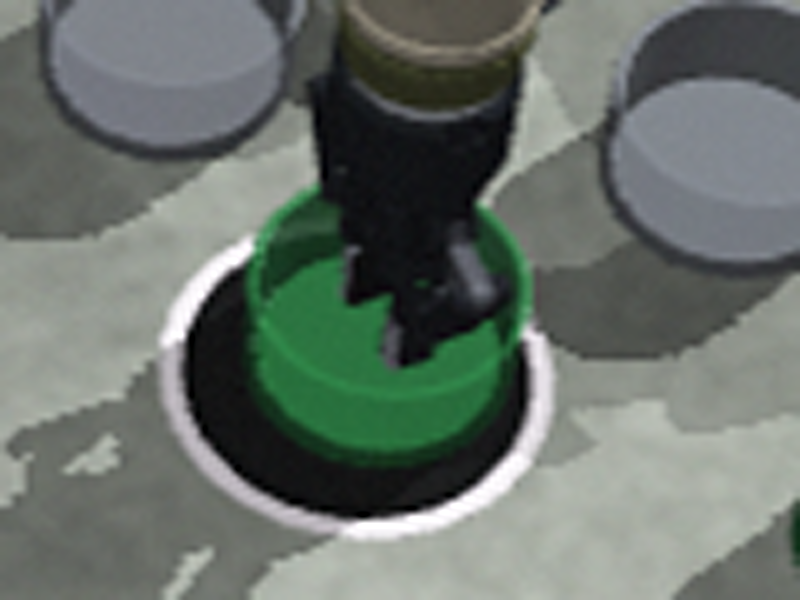

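Both fingertips are inside the dish (crop pixels about (360,295) and (405,360)), with no contact. I now drag slowly against the leading wall.

{"fn": "drive_tool", "kwargs": {
  "series": [
    [[-0.04, 0, 0, 0, 0, 0], [-0.04, 0, 0, 0, 0, 0], [-0.03, 0, 0, 0, 0, 0], [-0.017, 0, 0, 0, 0, 0], [-0.012, 0, 0, 0, 0, 0], [-0.012, 0, 0, 0, 0, 0], [-0.012, 0, 0, 0, 0, 0], [-0.012, 0, 0, 0, 0, 0], [-0.012, 0, 0, 0, 0, 0], [-0.012, 0, 0, 0, 0, 0], [-0.012, 0, 0, 0, 0, 0], [-0.012, 0, 0, 0, 0, 0], [-0.012, 0, 0, 0, 0, 0], [-0.012, 0, 0, 0, 0, 0], [-0.012, 0, 0, 0, 0, 0], [-0.012, 0, 0, 0, 0, 0], [-0.012, 0, 0, 0, 0, 0], [-0.012, 0, 0, 0, 0, 0], [-0.012, 0, 0, 0, 0, 0], [-0.012, 0, 0, 0, 0, 0]]
  ]
}}

```text
clock: 21.38
tcp_pos: [0.5274, 0.0989, -0.0055]
orientation: [-0.0, 0.755, 0.656, 0.0]
wrist_force: [0.9, 0.8, -0.1]
finger_gap: 0.0298
grip_force: 0.4
```

{"fn": "drive_tool", "kwargs": {
  "series": [
    [[-0.012, 0, 0, 0, 0, 0], [-0.012, 0, 0, 0, 0, 0], [-0.012, 0, 0, 0, 0, 0], [-0.012, 0, 0, 0, 0, 0], [-0.012, 0, 0, 0, 0, 0], [-0.012, 0, 0, 0, 0, 0], [-0.012, 0, 0, 0, 0, 0], [-0.012, 0, 0, 0, 0, 0], [-0.012, 0, 0, 0, 0, 0], [-0.012, 0, 0, 0, 0, 0]]
  ]
}}

```text
clock: 22.62
tcp_pos: [0.5255, 0.0846, -0.0055]
orientation: [0.0, 0.755, 0.656, 0.0]
wrist_force: [0.3, 1.6, -0.1]
finger_gap: 0.0303
grip_force: 0.9
```

```bash
python3 - <<'E'
from h import *
to((.490,-.177,-.005))
see("scene",["dish"]);see("top",["dish"])
E
```

```text
t 22.62 tcp [ 0.5255  0.0846 -0.0055] xaxis [0.139 0.99  0.   ] z [ 0.  0. -1.] j [ 0.01  0.39 -0.39  0.79  0.    1.72] F [ 0.33  1.59 -0.14] gap 0.0303
(0.49, -0.177, -0.005) [-2.2    0.01  -0.004]
scene dish 0.85 [289. 134.] [0.3445 0.1531] 6.38 rgb [116. 119. 128.]
scene dish 0.77 [439. 174.] [0.6862 0.3998] 6.01 rgb [125. 129. 137.]
scene dish 0.75 [331. 188.] [0.5307 0.125 ] 6.98 rgb [ 40. 109.  60.]
scene dish 0.72 [380. 153.] [0.5337 0.3312] 0.46 rgb [117. 122. 129.]
scene dish 0.56 [348. 121.] [0.3539 0.3094] 5.93 rgb [114. 118. 126.]
scene dish 0.2 [130. 295.] [ 0.5656 -0.4796] 26.24 rgb [194. 208. 208.]
top dish 0.72 [127. 296.] [0.3875 0.4094] 5.67 rgb [72. 72. 73.]
top dish 0.62 [118. 175.] [0.689  0.3959] 0.95 rgb [102. 104. 107.]
top dish 0.58 [136. 231.] [0.5368 0.3303] 2.92 rgb [105. 107. 110.]
top dish 0.49 [238. 237.] [0.5376 0.1257] 1.36 rgb [49. 82. 56.]
```

{"fn": "drive_tool", "kwargs": {
  "series": [
    [[-0.02, 0, 0, 0, 0, 0], [-0.03, 0, 0, 0, 0, 0], [-0.04, 0, 0, 0, 0, 0], [-0.05, 0, 0, 0, 0, 0], [-0.06, 0.001, 0, 0, 0, 0], [-0.06, 0, 0, 0, 0, 0], [-0.06, 0.001, 0, 0, 0, 0], [-0.06, 0, 0, 0, 0, 0], [-0.06, 0.001, 0, 0, 0, 0], [-0.06, 0, 0, 0, 0, 0], [-0.06, 0.001, 0, 0, 0, 0], [-0.06, 0, 0, 0, 0, 0], [-0.06, 0.001, 0, 0, 0, 0], [-0.06, 0, 0, 0, 0, 0], [-0.06, 0.001, 0, 0, 0, 0], [-0.06, 0, 0, 0, 0, 0], [-0.06, 0.001, 0, 0, 0, 0], [-0.06, 0, 0, 0, 0, 0], [-0.06, 0.001, 0, 0, 0, 0], [-0.06, 0, 0, 0, 0, 0]]
  ]
}}

```text
clock: 25.32
tcp_pos: [0.508, -0.0466, -0.0055]
orientation: [-0.0, 0.755, 0.656, 0.0]
wrist_force: [0.2, 2.3, -0.6]
finger_gap: 0.0299
grip_force: 0.9
```

{"fn": "drive_tool", "kwargs": {
  "series": [
    [[-0.06, 0, 0, 0, 0, 0], [-0.06, 0, 0, 0, 0, 0], [-0.06, 0, 0, 0, 0, 0], [-0.06, 0, 0, 0, 0, 0], [-0.06, 0, 0, 0, 0, 0], [-0.06, 0, 0, 0, 0, 0], [-0.06, 0, 0, 0, 0, 0], [-0.06, 0, 0, 0, 0, 0], [-0.06, 0, 0, 0, 0, 0], [-0.06, 0, 0, 0, 0, 0], [-0.06, 0, 0, 0, 0, 0], [-0.06, 0, 0, 0, 0, 0], [-0.06, 0, 0, 0, 0, 0], [-0.06, 0, 0, 0, 0, 0], [-0.05, 0, 0, 0, 0, 0], [-0.05, 0, 0, 0, 0, 0], [-0.04, 0, 0, 0, 0, 0], [-0.03, 0, 0, 0, 0, 0], [-0.02, 0, 0, 0, 0, 0], [-0.012, 0, 0, 0, 0, 0]]
  ]
}}

```text
clock: 27.82
tcp_pos: [0.4907, -0.17, -0.0056]
orientation: [-0.0, 0.755, 0.656, 0.0]
wrist_force: [0.4, 2.1, 1.1]
finger_gap: 0.0297
grip_force: 1.0
```

```bash
python3 - <<'E'
from h import *
to((.484,-.217,-.005))
see("scene",["dish"]);see("top",["dish"])
E
```

```text
t 27.82 tcp [ 0.4907 -0.17   -0.0056] xaxis [0.139 0.99  0.   ] z [-0.  0. -1.] j [-0.49  0.37 -0.43  0.78  0.    1.22] F [0.39 2.14 1.07] gap 0.0297
(0.484, -0.217, -0.005) [-0.396 -0.001 -0.005]
scene dish 0.95 [295. 134.] [0.3446 0.1533] 0.36 rgb [115. 119. 126.]
scene dish 0.7 [379. 150.] [0.5338 0.3311] 0.62 rgb [117. 122. 130.]
scene dish 0.69 [440. 175.] [0.6858 0.3968] 6.52 rgb [124.  128.  136.5]
scene dish 0.68 [246. 216.] [ 0.4976 -0.1282] 6.5 rgb [ 42. 114.  63.]
scene dish 0.56 [336. 115.] [0.356  0.3115] 0.55 rgb [115. 119. 127.]
scene dish 0.42 [254. 293.] [ 0.735  -0.1981] 10.33 rgb [132. 133. 144.]
top dish 0.93 [207. 300.] [0.3473 0.1515] 0.48 rgb [108. 110. 113.]
top dish 0.89 [118. 178.] [0.688  0.3954] 0.47 rgb [104. 105. 109.]
top dish 0.71 [299. 222.] [ 0.5699 -0.0611] 3.92 rgb [ 65. 100.  74.]
top dish 0.7 [144. 296.] [0.3632 0.3091] 7.28 rgb [107. 109. 112.]
top dish 0.63 [138. 232.] [0.536  0.3291] 0.47 rgb [107. 109. 112.]
```

{"fn": "drive_tool", "kwargs": {
  "series": [
    [[-0.02, 0, 0, 0, 0, 0], [-0.03, 0, 0, 0, 0, 0], [-0.04, 0, 0, 0, 0, 0], [-0.04, 0, 0, 0, 0, 0], [-0.04, 0, 0, 0, 0, 0], [-0.04, 0, 0, 0, 0, 0], [-0.04, 0, 0, 0, 0, 0], [-0.03, 0, 0, 0, 0, 0], [-0.03, 0, 0, 0, 0, 0], [-0.02, 0, 0, 0, 0, 0], [-0.02, 0, 0, 0, 0, 0], [-0.012, 0, 0, 0, 0, 0], [-0.012, 0, 0, 0, 0, 0], [-0.012, 0, 0, 0, 0, 0], [0, 0, 0, 0, 0, 0], [0, 0, 0, 0, 0, 0]]
  ]
}}

```text
clock: 30.02
tcp_pos: [0.4843, -0.216, -0.0055]
orientation: [0.0, 0.755, 0.656, -0.0]
wrist_force: [-0.0, 1.9, 0.5]
finger_gap: 0.03
grip_force: 0.6
```

{"fn": "drive_tool", "kwargs": {
  "series": [
    [[0.02, 0, 0, 0, 0, 0], [0.05, 0, 0, 0, 0, 0], [0.08, 0, 0, 0, 0, 0], [0.08, 0, 0, 0, 0, 0], [0.04, 0, 0, 0, 0, 0], [0, 0, 0, 0, 0, 0], [0, 0, -0.1, 0, 0, 0], [0, 0, -0.2, 0, 0, 0], [0, 0, -0.4, 0, 0, 0], [0, 0, -0.4, 0, 0, 0], [0, 0, -0.2, 0, 0, 0], [0, 0, 0, 0, 0, 0]]
  ]
}}

```text
clock: 31.52
tcp_pos: [0.4905, -0.185, 0.1535]
orientation: [0.003, 0.755, 0.656, 0.001]
wrist_force: [0.3, 0.5, -0.2]
finger_gap: 0.03
grip_force: 0.0
```

```bash
python3 - <<'E'
from h import *
to((.49,-.3,.15),(.40,-.32,.15))
see("scene",["dish","tub"]);see("top",["tub"])
E
```

```text
t 31.52 tcp [ 0.4905 -0.185   0.1535] xaxis [ 0.139  0.99  -0.002] z [ 0.005 -0.003 -1.   ] j [-0.51  0.23 -0.19  1.15  0.    1.2 ] F [ 0.34  0.47 -0.2 ] gap 0.03
(0.49, -0.3, 0.15) [-0.95   0.129  0.032]
(0.4, -0.32, 0.15) [-0.269 -0.72  -0.003]
scene dish 0.94 [336. 115.] [0.3549 0.3109] 0.42 rgb [115. 118. 127.]
scene dish 0.74 [224. 221.] [ 0.4893 -0.1777] 0.68 rgb [ 41. 113.  62.]
scene dish 0.74 [440. 176.] [0.6857 0.4   ] 5.97 rgb [124. 128. 136.]
scene dish 0.68 [379. 149.] [0.535  0.3308] 0.66 rgb [116. 121. 129.]
scene dish 0.65 [296. 134.] [0.345  0.1527] 0.32 rgb [114. 118. 126.]
scene tub 0.59 [160. 212.] [ 0.3993 -0.3196] 0.68 rgb [119. 116. 120.]
top tub 0.71 [391. 275.] [ 0.4013 -0.3209] 3.03 rgb [113. 110. 111.]
```

Dish is centred (within about 1 mm). Fetch the tub.

{"fn": "drive_tool", "kwargs": {
  "series": [
    [[-0.3, -0.15, 0, 0, 0, 0], [-0.3, -0.15, 0, 0, 0, 0], [-0.3, -0.15, 0, 0, 0, 0], [-0.2, -0.1, 0, 0, 0, 0], [-0.12, -0.04, 0, 0, 0, 0], [0, 0, 0, 0, 0, 0], [0, 0, 0, 0, 0, 0]]
  ],
  "jaw": 1
}}

```text
clock: 32.65
tcp_pos: [0.3987, -0.3181, 0.1501]
orientation: [-0.0, 0.754, 0.657, 0.0]
wrist_force: [0.1, 0.2, -0.4]
finger_gap: 0.0855
grip_force: 0.0
```

```bash
python3 - <<'E'
from h import *
to((.40,-.32,.15),(.40,-.32,0))
E
```

```text
t 32.65 tcp [ 0.3987 -0.3181  0.1501] xaxis [0.138 0.99  0.001] z [-0.     0.001 -1.   ] j [-0.83  0.21 -0.22  1.14  0.    0.88] F [ 0.14  0.21 -0.43] gap 0.0855
(0.4, -0.32, 0.15) [-0.014  0.013  0.001]
(0.4, -0.32, 0) [-1.00e-03  0.00e+00  1.25e+00]
```

{"fn": "drive_tool", "kwargs": {
  "series": [
    [[-0.014, 0.012, 0.35, 0, 0, 0], [0, 0, 0.35, 0, 0, 0], [0, 0, 0.25, 0, 0, 0], [0, 0, 0.15, 0, 0, 0], [0, 0, 0.15, 0, 0, 0], [0, 0, 0, 0, 0, 0], [0, 0, 0, 0, 0, 0]]
  ]
}}

```text
clock: 33.52
tcp_pos: [0.4003, -0.3205, 0.0011]
orientation: [0.0, 0.754, 0.657, 0.0]
wrist_force: [-0.1, -0.8, -0.3]
finger_gap: 0.0856
grip_force: 0.0
```

{"fn": "drive_tool", "kwargs": {
  "series": [
    [[0, 0, 0, 0, 0, 0], [0, 0, 0, 0, 0, 0], [0, 0, 0, 0, 0, 0], [0, 0, 0, 0, 0, 0], [0, 0, 0, 0, 0, 0], [0, 0, 0, 0, 0, 0]]
  ],
  "jaw": -1,
  "grip_force": 20
}}

```text
clock: 34.28
tcp_pos: [0.4003, -0.3212, 0.0015]
orientation: [0.001, 0.754, 0.656, 0.0]
wrist_force: [-0.3, 1.5, 6.2]
finger_gap: 0.0659
grip_force: 21.9
```

```bash
python3 - <<'E'
from h import *
p=env.get_state()["tcp_pos"]
to((p[0],p[1],p[2]+.12),(.535,.1245,p[2]+.12),(.535,.1245,p[2]+.001))
E
```

```text
t 34.27 tcp [ 0.4003 -0.3212  0.0015] xaxis [ 0.139  0.99  -0.001] z [ 0.002 -0.001 -1.   ] j [-0.83  0.35 -0.44  0.79  0.    0.88] F [-0.33  1.53  6.22] gap 0.0659
(np.float64(0.40028487909747146), np.float64(-0.3212143503034992), np.float64(0.12152830535055756)) [-0.001  0.002 -1.   ]
(0.535, 0.1245, np.float64(0.12152830535055756)) [ 3.834e+00  5.970e-01 -1.000e-03]
(0.535, 0.1245, np.float64(0.002528305350557563)) [ 0.001 -0.002  0.992]
```

{"fn": "drive_tool", "kwargs": {
  "series": [
    [[0, 0, -0.1, 0, 0, 0], [0, 0, -0.3, 0, 0, 0], [0, 0, -0.4, 0, 0, 0], [0, 0, -0.2, 0, 0, 0], [0.25, 0.039, 0, 0, 0, 0], [0.35, 0.055, 0, 0, 0, 0], [0.4, 0.062, 0, 0, 0, 0], [0.4, 0.062, 0, 0, 0, 0], [0.4, 0.062, 0, 0, 0, 0], [0.4, 0.062, 0, 0, 0, 0], [0.4, 0.062, 0, 0, 0, 0], [0.4, 0.062, 0, 0, 0, 0], [0.4, 0.062, 0, 0, 0, 0], [0.3, 0.047, 0, 0, 0, 0], [0.134, 0.021, 0, 0, 0, 0], [0, 0, 0, 0, 0, 0], [0, 0, 0, 0, 0, 0], [0, 0, 0, 0, 0, 0]]
  ]
}}

```text
clock: 36.52
tcp_pos: [0.534, 0.1237, 0.1206]
orientation: [0.0, 0.755, 0.656, -0.0]
wrist_force: [-0.2, 0.1, -0.2]
finger_gap: 0.0657
grip_force: 22.7
```

```bash
python3 - <<'E'
from h import *
to((.535,.1245,.12),(.535,.1245,.003))
E
```

```text
t 36.52 tcp [0.534  0.1237 0.1206] xaxis [ 0.14  0.99 -0.  ] z [-0. -0. -1.] j [ 0.08  0.3  -0.18  1.09 -0.    1.79] F [-0.22  0.12 -0.24] gap 0.0657
(0.535, 0.1245, 0.12) [0.008 0.007 0.005]
(0.535, 0.1245, 0.003) [0.    0.    0.975]
```

{"fn": "drive_tool", "kwargs": {
  "series": [
    [[0.008, 0.007, 0.3, 0, 0, 0], [0, 0, 0.3, 0, 0, 0], [0, 0, 0.2, 0, 0, 0], [0, 0, 0.1, 0, 0, 0], [0, 0, 0.05, 0, 0, 0], [0, 0, 0.02, 0, 0, 0], [0, 0, 0, 0, 0, 0], [0, 0, 0, 0, 0, 0]]
  ]
}}

```text
clock: 37.52
tcp_pos: [0.5358, 0.1259, 0.0048]
orientation: [0.0, 0.754, 0.656, 0.001]
wrist_force: [0.2, 0.5, -0.5]
finger_gap: 0.0653
grip_force: 22.6
```

{"fn": "drive_tool", "kwargs": {
  "series": [
    [[0, 0, 0.012, 0, 0, 0], [0, 0, 0.01, 0, 0, 0], [0, 0, 0.005, 0, 0, 0], [0, 0, 0, 0, 0, 0], [0, 0, 0, 0, 0, 0]]
  ]
}}

```text
clock: 38.15
tcp_pos: [0.5353, 0.1259, 0.0016]
orientation: [0.0, 0.754, 0.656, 0.0]
wrist_force: [-1.5, -0.0, 5.5]
finger_gap: 0.0658
grip_force: 22.8
```

{"fn": "drive_tool", "kwargs": {
  "series": [
    [[0, 0, 0, 0, 0, 0], [0, 0, 0, 0, 0, 0], [0, 0, 0, 0, 0, 0], [0, 0, 0, 0, 0, 0], [0, 0, -0.1, 0, 0, 0], [0, 0, -0.3, 0, 0, 0], [0, 0, -0.4, 0, 0, 0], [0, 0, -0.4, 0, 0, 0], [0, 0, -0.3, 0, 0, 0], [0, 0, 0, 0, 0, 0], [0, 0, 0, 0, 0, 0]]
  ],
  "jaw": 1
}}

```text
clock: 39.52
tcp_pos: [0.5349, 0.1258, 0.1809]
orientation: [-0.0, 0.755, 0.656, 0.0]
wrist_force: [0.3, -0.3, -0.0]
finger_gap: 0.0853
grip_force: 0.0
```

{"fn": "drive_tool", "kwargs": {
  "series": [
    [[0.3, -0.4, 0, 0, 0, 0], [0.3, -0.4, 0, 0, 0, 0], [0.4, -0.3, 0, 0, 0, 0], [0.4, -0.3, 0, 0, 0, 0], [0.4, 0, 0, 0, 0, 0], [0.4, 0, 0, 0, 0, 0], [0, 0, 0, 0, 0, 0], [0, 0, 0, 0, 0, 0], [0, 0, 0, 0, 0, 0]]
  ]
}}

```text
clock: 40.65
tcp_pos: [0.405, 0.4091, 0.1804]
orientation: [0.0, 0.755, 0.656, -0.001]
wrist_force: [0.0, 0.9, -0.3]
finger_gap: 0.0852
grip_force: 0.0
```

```bash
python3 - <<'E'
from h import *
to()
for c in("scene","top"): im=see(c,["dish","tub","can_a"])
cv2.imwrite("pics/end.png",cv2.resize(im[110:360,70:420][:,:,::-1],(700,500)))
E
```

```text
t 40.65 tcp [0.405  0.4091 0.1804] xaxis [ 0.14   0.99  -0.001] z [-0.001 -0.001 -1.   ] j [ 0.65  0.32  0.    1.25 -0.    2.36] F [ 0.04  0.88 -0.29] gap 0.0852
scene dish 0.92 [337. 117.] [0.3551 0.3114] 0.44 rgb [110.  113.5 122. ]
scene dish 0.65 [437. 174.] [0.6863 0.3987] 6.11 rgb [119. 123. 131.]
scene dish 0.63 [382. 149.] [0.5336 0.331 ] 0.5 rgb [112. 117. 124.]
scene dish 0.59 [294. 135.] [0.3454 0.153 ] 0.64 rgb [110. 113. 121.]
scene tub 0.65 [327. 172.] [0.5339 0.1284] 1.44 rgb [114. 112. 115.]
scene can_a 0.95 [333. 241.] [0.7217 0.0166] 1.54 rgb [110. 110. 120.]
scene can_a 0.57 [255. 294.] [ 0.7362 -0.2275] 1.18 rgb [129.  128.  136.5]
top dish 0.85 [334. 236.] [ 0.4916 -0.1784] 0.32 rgb [55. 98. 66.]
top dish 0.71 [141. 232.] [0.5351 0.3284] 0.96 rgb [103. 106. 108.]
top dish 0.64 [147. 300.] [0.3596 0.3079] 1.04 rgb [104. 106. 109.]
top dish 0.62 [206. 302.] [0.3475 0.152 ] 0.55 rgb [105. 107. 110.]
top dish 0.56 [116. 177.] [0.688 0.396] 0.46 rgb [101. 102. 105.]
top tub 0.8 [215. 229.] [0.536  0.1268] 0.56 rgb [113. 110. 112.]
top can_a 0.77 [342. 147.] [ 0.7344 -0.2266] 1.21 rgb [139. 138. 143.]
top can_a 0.7 [254. 155.] [0.7209 0.0165] 1.02 rgb [136. 134. 139.]
```

View pics/end.png

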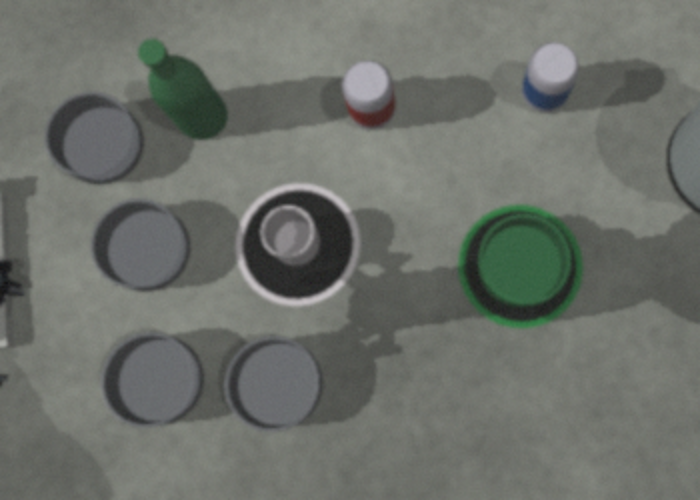

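The picture shows the dish centred in the green ring (crop (522,262)) and the tub upright in the white ring (crop (290,235)). The bottle and cans are unmoved and the arm is clear.

```bash
python3 -c "
from workcell import order
print(order.hand_in())"
```

```text
the job is handed in; nothing more can be done
None
```

The swap is done and handed in: by the last camera measurements, the dish stands within about 2 mm of the green ring's centre and the tub upright within about 4 mm of the white ring's, with the bottle and cans where they were; the hand-in returned no verdict.

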